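Stop the electrode oven and crack its stuck lid

ROBOT

A 7-joint arm with a two-finger parallel gripper is mounted at the origin on the work surface. World frame = base frame: x ahead of the robot, y to its left, z up, the work surface at z = 0. Lengths are in mm, angles in rad, forces in N, time in s.
With the tool pointing down it reaches from about 350 to 900 mm from the base axis. Payload 7.2 kg.
Tool frame: the origin (TCP) lies at the very end of the fingers, on their centre line; the grasp point (between the pads) lies 19 mm behind it; z points along the fingers, y is the direction in which the jaws open and shut (so a half turn about z gives the same grasp; the last joint's range is limited). The gripper opens to 85 mm and grips with 20 to 120 N. Pads are 22 mm wide; open, the fingers measure 114 mm over their backs; the gripper's body (76 mm by 85 mm) begins 54 mm behind the grasp point. The pads swing forward as they close: fully open they stand 13 mm farther back than shut.
Start: joints at [-1.331, 0.411, -0.013, 1.596, 0.006, 1.134, -0.082], TCP at [189.361, 595.627, 231.297] pointing down, gripper open.
Joint ranges: [-2.95, 2.95], [-0.29, 1.99], [-1.47, 1.44], [0.14, 2.54], [-1.03, 4.17], [0.13, 1.85], [-2.86, 2.86]. Speed limits (rad/s): [2.39, 2.39, 3.01, 3.01, 3.14, 3.14, 3.14].

INTERFACE

Orientations are given as [roll, pitch, yaw] about the fixed x, y, z axes, in that order (R = Rz(yaw) Ry(pitch) Rx(roll)).
In Python, from rig import ctrl gives the robot as it stands.
- The arm moves only by the tool move_arm, never from a script. Its argument "rows" is text: rows parted by semicolons, each of 7 numbers parted by spaces: the turn, a rotation vector about the tool's x, y, z in degrees, then the shift along the tool's x, y, z in mm, then the closure, from 0 (fully open) to 1 (shut). A call has 1 to 10 rows; each row shifts and turns the commanded pose from where the row before left it, along the tool's axes as they then stand; what a row does not reach is not made up. A row lasts 1/8 s, in which the tool goes at most 62.5 mm and 10.7 degrees, less where a joint would pass 70% of its speed; a pose out of reach is approached as far as the arm can. A call is refused whole if a number of a shift passes 62.5 or a number of a turn 10.7, either way. A call with a gripper value outside its range is refused whole. The fingers move at their own pace and stop on an object; "force" is the grip in N (left out, the last holds). Time passes only in rows, so rows that do not move let the fingers close. It gives the time, the measured TCP pose, the force and the opening at its end, in the units of the state.
- ctrl.observe(): the state, without advancing time (a new reading comes with each control period).
- ctrl.read_camera(name): name is "scene" or "top" or "wrist"; returns a dict with "img" (420x560x3 uint8, red, green, blue), "vertical_fov" (degrees; the focal length in pixels is half the picture's height over the tangent of half this angle, whatever the lens; pixels are square), "cx", "cy" (the principal point, pixels), "dist_coeffs" ([k1, k2, p1, p2, k3] as OpenCV has them; the pictures are not rectified), "R" (3x3) and "t" (3): a world point X has camera coordinates R X + t. Camera axes: x right, y down, z forward; pixel columns grow to the right and rows downward; lengths in mm; the calibration is good to about 2 mm. A picture is of the moment at which its call begins. There is no depth.
- ctrl.finish_job(): hands the job in, once; it reports no verdict.
The state is a dict: "time_s": time; "joint_pos": joint angles; "joint_velocities": joint speeds; "effort": joint torques, N m; "eef_pos": TCP position; "tool_rot": TCP orientation; "ft_force": force on the tool from outside, world axes, zero at the start; "moment": the same for the moment, N m; "grip_width": finger opening in mm.
Only numpy, scipy, OpenCV 4.12 (cv2) and the standard library are available. Lean on these libraries where they do the work, as an engineer would, in place of code of your own. Each camera call takes 0.05 s, during which the arm holds its last target. There are 200 camera calls.

TASK

The electrode oven's bake is over, so shut it down and vent it. On its control housing press the mushroom-head button fully in and let it come back (heater stop), then the small round button likewise (fan stop), one at a time in that order, leaving the square start button alone. Then pull the lid up by its bar handle until it breaks free of its baked-on gasket, without letting it fly open, and finish while still holding the lid in the gripper, steady and just ajar, with a gap of about 3 cm at its front edge; leave the loose things on the bench where they lie.

Things in the scene. Friction and masses are not known exactly. Their poses are not given: they have to be found in the camera images.
- oven: fixed bench electrode oven: grey chest 250 (x) x 400 (y) mm, rim 185 mm high, hinged lid on top, front to its -x (robot's side). Lower control housing on its right (-y) end: y -200 to -310, x -125 to +100 mm, flat aluminium top 145 mm above the bench. Origin: under the chest's centre, on the bench; x away from robot, y left, z up; turned up to 12 degrees
- heater_stop (a joint): travel of the heater-stop button, m: 0 out, 0.006 fully in; spring return, about 1.4 N to start and 4.5 N fully in, pressed straight down
- heater_stop_top (a point): centre of the top of the heater-stop button: black mushroom head 36 mm across, its top 171 mm above the bench (26 mm above the housing). The three buttons stand in a row along the oven's x, 55 mm apart, at oven y = -255, x = -85, -30 and +25 mm; which stands in which place differs from unit to unit
- fan_stop (a joint): travel of the fan-stop button, m: 0 out, 0.006 fully in; spring return, same spring
- fan_stop_top (a point): centre of the top of the fan-stop button: a black round flat-topped button 22 mm across in a steel ring 31 mm across, standing 20 mm above the top of the control housing (165 mm above the bench)
- start (a joint): travel of the start button, m: 0 out, 0.006 fully in; same spring; not to be pressed
- start_top (a point): centre of the top of the start button: a black square button 24 mm wide in a square steel frame 32 mm wide, standing 14 mm above the top of the control housing (159 mm above the bench)
- lid_angle (a joint): lid angle, rad: 0 shut, grows as the front edge (260 mm from the hinge line) lifts; a 30 mm gap is 0.115 rad. The stuck gasket takes a pull of about 15 to 24 N at the handle (lid's weight included), peaking in the first 2 to 3 mm of lift there, and lets go fully within 8 mm; then only the weight, 4 to 6 N at the handle, is left. Nothing else keeps the lid up: let go, it falls shut
- oven_lid: the oven's lid with its handle: grey plate 254 (x) x 404 (y) x 24 mm with a raised steel panel 8 mm high in its middle, about 0.95 kg. Origin: middle of the hinge line; x, y, z as the oven's when shut, tipping with the lid
- lid_handle (a point): middle of the lid's bar handle, on the bar's axis: round black bar 14 mm thick, 150 mm long, parallel to the front edge, on two 10 mm posts 60 mm to either side; 45 mm above the lid's top plate, 22 mm in from its front edge, 259 mm above the bench when shut, 238 mm in front of the hinge line. Moves with the lid
- lid_front (a point): middle of the lid's lower front edge, 190 mm above the bench when shut
- lid_hinge (a point): middle of the lid's hinge line, fixed on the oven at its x = +133 mm, 196 mm above the bench; the line runs along the oven's y
- chipping_hammer: loose chipping hammer, wooden handle along its x, steel head, 200 mm long; lies on the bench to the left. Origin: under the front end of the handle
- wire_brush: loose wooden wire brush 240 mm long along its x, lying on its side on the bench to the left, bristles to its +y. Origin: underside of the middle of its handle
- dip_jar: loose white jar with black cap, 76 mm wide, 75 mm high, on the bench to the right. Origin: centre of its underside
- square: loose steel try square, stock 100 mm along its x, blade 150 mm along its y, lying on the bench at the right front. Origin: middle of the stock's underside

How it is judged:
By the outcome, as a careful person would: the job done as asked, in the order asked, and still so for the second after the job is handed in, while the arm keeps its last pose, push and grip.
It also fails if it takes over 43 s, if anything falls off the work surface, if the arm or the gripper's body presses on something with over 40 N, if the wrist force passes 120 N, or if a joint passes its speed limit or range.

## Working session

There is one attempt and no reset: what is moved stays moved. The work goes in short steps, Python scripts to look and compute and a tool call to move; the robot and the scene stay as the last step left them, time stands still between calls to the robot, and variables do not carry over. Pictures are saved under pics/ and viewed, about 8 in all and at most 12, crops included, and the job is handed in when it is done.

Besides the shell and the picture viewer there is one more tool, called after "Emit:" as name(argument=value, ...) on one line, values as JSON. move_arm: Moves the arm, as the interface text tells. Its arguments: {"type":"object","properties":{"rows":{"type":"string"},"force":{"type":"number"}},"required":["rows"]}

```bash
mkdir -p pics; ls; python3 - <<'E'
from rig import ctrl
import cv2,numpy as np,pickle
s=ctrl.observe();print(s)
D={}
for n in("scene","top"):
    c=ctrl.read_camera(n);D[n]=c
    cv2.imwrite(f"pics/{n}0.png",c["img"][:,:,::-1])
    print(n,{k:v for k,v in c.items() if k!="img"})
pickle.dump(D,open("cams.pkl","wb"))
E
```

```text
pics
{'time_s': 0.0, 'joint_pos': array([-1.33117417,  0.41190678, -0.0127111 ,  1.59704452,  0.00560081,
        1.13430226, -0.08220388]), 'joint_velocities': array([ 0.00169301, -0.00095687, -0.00115428,  0.00162544,  0.00144077,
       -0.00043885, -0.00059932]), 'effort': array([-2.78739017e-04, -6.00632429e+01,  6.82271216e-01, -2.99414706e+01,
        1.37664474e-02,  1.05143117e-02,  1.21407322e-06]), 'eef_pos': array([189.25485324, 595.13536483, 230.44859522]), 'tool_rot': array([-3.13997153e+00,  1.16451939e-04,  2.83379085e+00]), 'ft_force': array([-0.61525663,  0.03877157, -1.3082299 ]), 'moment': array([-0.0329111 ,  0.0597689 ,  0.02008758]), 'grip_width': 85.33861035412795}
scene {'vertical_fov': 44.437956024818355, 'cx': 280.7731943007429, 'cy': 201.47259393397195, 'dist_coeffs': array([-0.07349344,  0.        ,  0.        ,  0.        ,  0.        ]), 'R': array([[-0.05064409,  0.99869352,  0.006814  ],
       [ 0.83678972,  0.04615631, -0.54557544],
       [-0.54517716, -0.02192828, -0.83803402]]), 't': array([  10.99443986, -359.40206229, 2345.08058422])}
top {'vertical_fov': 46.45027304685732, 'cx': 278.2031688300834, 'cy': 211.05113630009328, 'dist_coeffs': array([-0.05697685,  0.        ,  0.        ,  0.        ,  0.        ]), 'R': array([[ 0.01575242, -0.99987407, -0.00192368],
       [-0.98547189, -0.01520008, -0.16915709],
       [ 0.16910655,  0.00456036, -0.98558723]]), 't': array([  16.2900452 ,  547.33857827, 1460.12799672])}
```

View pics/top0.png

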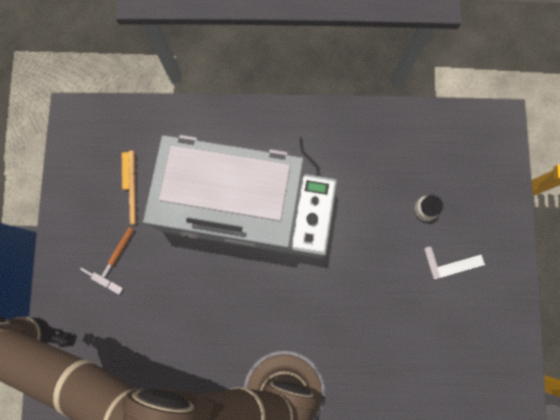

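View pics/scene0.png

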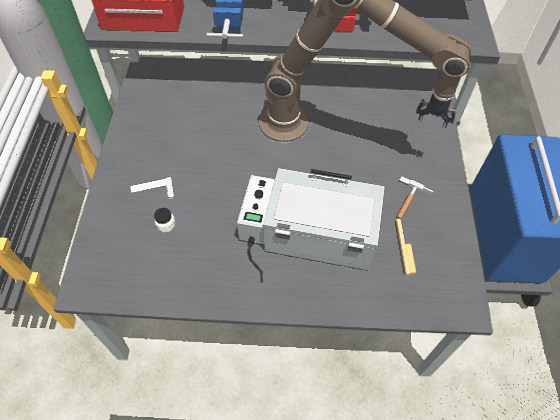

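The top picture shows the oven's handle at about (215,227) and the buttons at about (315,201), (312,219) and (309,239). The scene picture shows the same layout from behind. I'll enlarge crops of both for accurate pixels.

```bash
python3 - <<'E'
import cv2,pickle,numpy as np
D=pickle.load(open("cams.pkl","rb"))
a=D["top"]["img"][125:265,140:345,::-1]; b=D["scene"]["img"][165:245,230:390,::-1]
a=cv2.resize(a,None,fx=3.9,fy=3.9,interpolation=cv2.INTER_CUBIC)
cv2.imwrite("pics/topc.png",a)
c=cv2.resize(D["top"]["img"][170:255,285:345,::-1],None,fx=6,fy=6,interpolation=cv2.INTER_CUBIC)
d=cv2.resize(D["scene"]["img"][170:235,232:282,::-1],None,fx=7.85,fy=7.85,interpolation=cv2.INTER_CUBIC)
cv2.imwrite("pics/btn.png",np.hstack([c,d[:510]]))
E
```

```text
(no output)
```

View pics/topc.png

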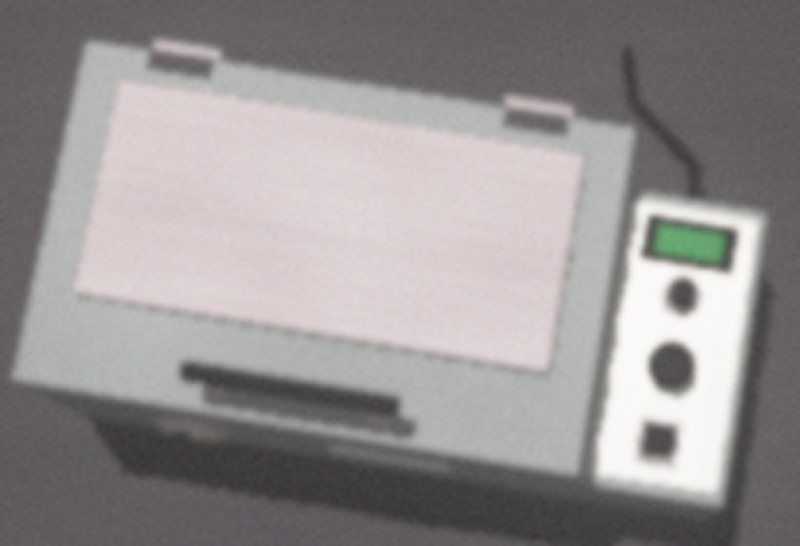

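View pics/btn.png

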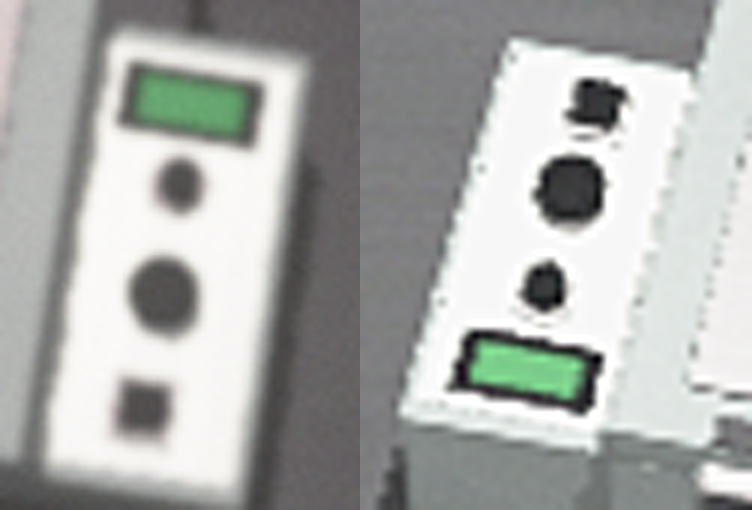

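The heater stop (large and round) is the middle button. The start button (square) is nearest the robot, and the fan stop (small and round) is farthest. Next I fit the oven pose to these pixels.

```bash
cat > h.py <<'E'
import numpy as np,cv2,pickle
from scipy.optimize import least_squares
from scipy.spatial.transform import Rotation as Ro
def proj(c,P):
    f=210/np.tan(np.radians(c["vertical_fov"]/2))
    K=np.array([[f,0,c["cx"]],[0,f,c["cy"]],[0,0,1.]])
    return cv2.projectPoints(np.array(P,float).reshape(-1,3),cv2.Rodrigues(c["R"])[0],c["t"],K,c["dist_coeffs"])[0][:,0]
def o2w(p,P):
    return np.array(P,float)@Ro.from_euler("z",p[2]).as_matrix().T+[p[0],p[1],0]
E
python3 - <<'E'
from h import *
D=pickle.load(open("cams.pkl","rb"))
s=3.9
top=[((x+.5)/s-.5+140,(y+.5)/s-.5+125) for x,y in [(85,40),(13,380),(580,473),(633,127),(181,371),(400,406)]]
top+=[((x+.5)/6-.5+285,(y+.5)/6-.5+170) for x,y in [(180,186),(164,297),(143,408)]]
P=[[127,202,214],[-127,202,214],[-127,-202,214],[127,-202,214],[-105,75,259],[-105,-75,259],[25,-255,165],[-30,-255,171],[-85,-255,159]]
sc=[((x-360+.5)/7.85-.5+232,(y+.5)/7.85-.5+170) for x,y in [(545,287),(571,190),(597,104)]]
def r(p):
    W=o2w(p,P)
    return np.r_[(proj(D["top"],W)-top).ravel(),(proj(D["scene"],W[6:])-sc).ravel()]
q=least_squares(r,[600,0,0],loss="soft_l1")
print(q.x,np.degrees(q.x[2]));print(r(q.x).reshape(-1,2).round(2))
print(o2w(q.x,[[-30,-255,171],[25,-255,165],[-105,0,259]]).round(1))
np.save("pose.npy",q.x)
E
```

```text
[ 5.76018961e+02  1.76594889e+02 -1.52242949e-01] -8.72287843726861
[[ 0.01 -0.31]
 [-0.78  0.32]
 [-0.4   1.25]
 [ 0.95  0.25]
 [-0.06 -0.02]
 [-0.32  0.45]
 [ 0.19 -1.22]
 [-0.02 -1.22]
 [ 0.16 -0.07]
 [-0.16  0.01]
 [-0.18 -0.6 ]
 [-0.16  0.44]]
[[507.7 -70.9 171. ]
 [562.1 -79.2 165. ]
 [472.2 192.5 259. ]]
```

```bash
cat >> h.py <<'E'
def plan(pos,rpy,tgt,trpy,n):
    """rows (turn deg, shift mm, tool axes) from pose to target in n equal steps"""
    A=Ro.from_euler("xyz",rpy);B=Ro.from_euler("xyz",trpy)
    rv=(A.inv()*B).as_rotvec()/n;d=(np.array(tgt)-pos)/n
    for i in range(n):
        print(np.r_[np.degrees(rv),A.inv().apply(d)].round(1)); A=A*Ro.from_rotvec(rv)
E
python3 - <<'E'
from h import *
from rig import ctrl
s=ctrl.observe();p=s["eef_pos"];p[2]+=100
plan(p,s["tool_rot"],[508,-71,330],[np.pi,0,1.418],20)
E
```

```text
[ -0.    0.    4.1 -25.3 -26.9   0.1]
[ -0.    0.    4.1 -27.1 -25.1   0.1]
[ -0.    0.    4.1 -28.8 -23.1   0.1]
[ -0.    0.    4.1 -30.4 -21.    0.1]
[ -0.    0.    4.1 -31.8 -18.8   0.1]
[ -0.    0.    4.1 -33.  -16.5   0.1]
[ -0.    0.    4.1 -34.1 -14.1   0.1]
[ -0.    0.    4.1 -35.  -11.7   0. ]
[ -0.    0.    4.1 -35.8  -9.2   0. ]
[ -0.    0.    4.1 -36.3  -6.6   0. ]
[ -0.    0.    4.1 -36.7  -4.    0. ]
[ -0.    0.    4.1 -36.9  -1.4   0. ]
[ -0.    0.    4.1 -36.9   1.2   0. ]
[ -0.    0.    4.1 -36.7   3.8   0. ]
[ -0.    0.    4.1 -36.4   6.4   0. ]
[ -0.    0.    4.1 -35.8   9.    0. ]
[ -0.    0.    4.1 -35.1  11.5   0. ]
[ -0.    0.    4.1 -34.2  13.9   0. ]
[ -0.    0.    4.1 -33.1  16.3   0. ]
[ -0.    0.    4.1 -31.9  18.6   0. ]
```

Emit:
move_arm(rows="0 0 0 0 0 -50 1; 0 0 0 0 0 -50 1")

```text
time_s: 0.35
eef_pos: [189.2, 595.1, 331.5]
tool_rot: [-3.139, 0.0, 2.834]
ft_force: [-0.4, 1.5, 0.1]
grip_width: 51.5
```

Emit:
move_arm(rows="0 0 4.1 -25 -27 0 1;0 0 4.1 -27 -25 0 1;0 0 4.1 -29 -23 0 1;0 0 4.1 -30 -21 0 1;0 0 4.1 -32 -19 0 1;0 0 4.1 -33 -16 0 1;0 0 4.1 -34 -14 0 1;0 0 4.1 -35 -12 0 1;0 0 4.1 -36 -9 0 1;0 0 4.1 -36 -7 0 1")

```text
time_s: 1.6
eef_pos: [347.6, 260.2, 331.3]
tool_rot: [3.141, -0.0, 2.114]
ft_force: [-0.2, -0.3, 0.2]
grip_width: 0.1
```

Emit:
move_arm(rows="0 0 4.1 -37 -4 0 1;0 0 4.1 -37 -1 0 1;0 0 4.1 -37 1 0 1;0 0 4.1 -37 4 0 1;0 0 4.1 -36 6 0 1;0 0 4.1 -36 9 0 1;0 0 4.1 -35 12 0 1;0 0 4.1 -34 14 0 1;0 0 4.1 -33 16 0 1;0 0 4.1 -32 19 0 1")

```text
time_s: 2.85
eef_pos: [503.3, -74.7, 331.4]
tool_rot: [3.141, -0.0, 1.399]
ft_force: [0.3, 0.2, -0.5]
grip_width: 0.1
```

```bash
python3 - <<'E'
from h import *
from rig import ctrl
c=ctrl.read_camera("wrist")
s=ctrl.observe();print(s["time_s"],s["eef_pos"],s["tool_rot"],s["joint_pos"].round(2),s["ft_force"],s["grip_width"])
q=np.load("pose.npy")
W=o2w(q,[[-30,-255,171],[25,-255,165],[-85,-255,159],[-125,-310,145],[-127,-202,214]])
pp=proj(c,W);print(pp.round(1))
im=c["img"][:,:,::-1].copy()
for x,y in pp: cv2.drawMarker(im,(int(round(x)),int(round(y))),(0,0,255),0,8)
cv2.imwrite("pics/w1.png",im)
plan(s["eef_pos"],s["tool_rot"],np.r_[W[0,:2],200],[np.pi,0,1.418],5)
pickle.dump(c,open("w1.pkl","wb"))
E
```

```text
2.9 [504.3979686  -79.41683983 331.58344554] [3.13944153e+00 2.25764034e-03 1.39109018e+00] [-0.56  0.14  0.72  1.76 -0.1   1.27 -0.  ] [-0.20227164 -2.46933019  0.46719973] 0.06738823664224797
[[281.9 189.3]
 [333.1 187. ]
 [231.4 187.7]
 [203.1 230.3]
 [169.7 144.3]]
[ 0.   0.  -0.3  1.9  0.3 26.3]
[ 0.   0.  -0.3  1.8  0.3 26.3]
[ 0.   0.  -0.3  1.8  0.3 26.3]
[ 0.   0.  -0.3  1.8  0.4 26.3]
[ 0.   0.  -0.3  1.8  0.4 26.3]
```

View pics/w1.png

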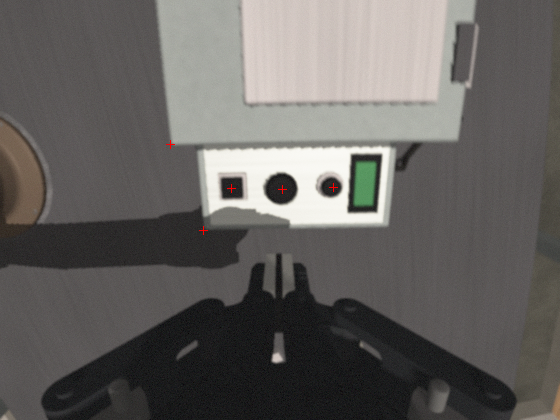

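The wrist picture shows the heater stop at (281,188) and the fan stop at (330,185), within 2–3 px (about 3 mm) of the prediction. Now I descend on the heater stop.

Emit:
move_arm(rows="0 0 -0.3 0 0 26 1;0 0 -0.3 2 0 26 1;0 0 -0.3 2 0 26 1;0 0 -0.3 2 0 26 1;0 0 -0.3 0 0 26 1;0 0 0 0 0 14 1;0 0 0 0 0 8 1;0 0 0 0 0 0 1;0 0 0 0 0 0 1")

```text
time_s: 4.03
eef_pos: [504.8, -66.9, 180.0]
tool_rot: [3.14, -0.0, 1.429]
ft_force: [-0.4, -0.2, 0.2]
grip_width: -0.2
```

Emit:
move_arm(rows="0 0 0 -3.5 3 0 1;0 0 0 0 0 4 1;0 0 0 0 0 4 1;0 0 0 0 0 2 1;0 0 0 0 0 0 1;0 0 0 0 0 0 1")

```text
time_s: 4.78
eef_pos: [506.8, -70.6, 169.4]
tool_rot: [-3.142, -0.0, 1.429]
ft_force: [-0.7, -0.7, 1.8]
grip_width: -0.2
```

Emit:
move_arm(rows="0 0 0 0 0 1.5 1;0 0 0 0 0 1.5 1;0 0 0 0 0 0 1;0 0 0 0 0 0 1")

```text
time_s: 5.28
eef_pos: [506.8, -70.6, 166.3]
tool_rot: [3.142, -0.0, 1.429]
ft_force: [-0.3, 0.7, 4.1]
grip_width: 0.0
```

Emit:
move_arm(rows="0 0 0 0 0 1.5 1;0 0 0 0 0 1 1;0 0 0 0 0 0 1;0 0 0 0 0 0 1")

```text
time_s: 5.78
eef_pos: [507.0, -70.7, 164.9]
tool_rot: [3.141, -0.001, 1.429]
ft_force: [-5.3, 0.5, 16.7]
grip_width: -0.0
```

The heater stop bottomed out at 16.7 N, with the TCP at 164.9 mm. I release it and move to the fan stop.

Emit:
move_arm(rows="0 0 0 0 0 -10 1;0 0 0 0 0 -20 1;0 0 0 0 0 0 1;0 0 0 0 18 0 1;0 0 0 -0.5 18 0 1;0 0 0 0 18 0 1;0 0 0 0 0 0 1;0 0 0 0 0 12 1;0 0 0 0 0 10 1;0 0 0 0 0 0 1")

```text
time_s: 7.02
eef_pos: [559.0, -78.5, 170.5]
tool_rot: [-3.139, 0.0, 1.429]
ft_force: [-0.3, 0.4, -0.6]
grip_width: -0.1
```

```bash
python3 - <<'E'
from h import *
from rig import ctrl
c=ctrl.read_camera("wrist")
s=ctrl.observe();print(s["eef_pos"],s["tool_rot"],s["ft_force"])
q=np.load("pose.npy")
print(proj(c,o2w(q,[[-30,-255,171],[25,-255,165]])).round(1),proj(c,s["eef_pos"]).round(1))
cv2.imwrite("pics/w2.png",c["img"][:,:,::-1])
E
```

```text
[559.53953181 -78.66795318 171.23167785] [-3.14042865e+00  6.55123234e-05  1.42869330e+00] [ 0.45870295 -0.21878951  0.04145067]
[[182.8 268.7]
 [284.  264.7]] [[279.4 269.9]]
```

View pics/w2.png

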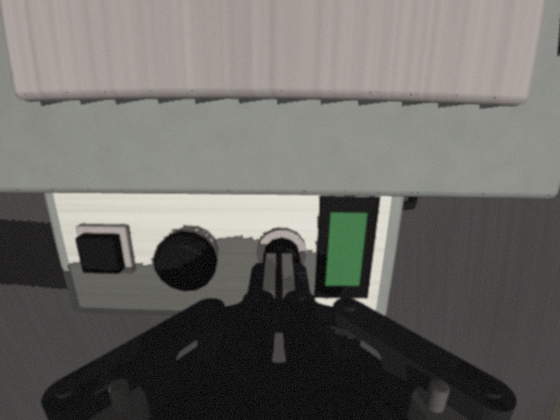

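The fan-stop ring shows around (282,250), with the fingertip at about (280,268), so I shift about 3 mm towards the lid and press.

Emit:
move_arm(rows="0 0 0 3 1 0 1;0 0 0 0 0 3 1;0 0 0 0 0 3 1;0 0 0 0 0 2 1;0 0 0 0 0 0 1;0 0 0 0 0 0 1")

```text
time_s: 7.82
eef_pos: [561.6, -75.9, 163.9]
tool_rot: [-3.142, -0.0, 1.429]
ft_force: [-0.8, 1.1, 2.4]
grip_width: -0.1
```

Emit:
move_arm(rows="0 0 0 0 0 1.5 1;0 0 0 0 0 1.5 1;0 0 0 0 0 0 1;0 0 0 0 0 0 1")

```text
time_s: 8.32
eef_pos: [561.6, -75.9, 160.9]
tool_rot: [3.142, -0.0, 1.429]
ft_force: [-0.9, 1.0, 3.5]
grip_width: 0.0
```

Emit:
move_arm(rows="0 0 0 0 0 1.5 1;0 0 0 0 0 1 1;0 0 0 0 0 0 1;0 0 0 0 0 0 1")

```text
time_s: 8.82
eef_pos: [561.7, -75.9, 159.0]
tool_rot: [3.141, -0.001, 1.429]
ft_force: [-2.8, 1.9, 10.9]
grip_width: -0.2
```

The fan stop bottomed out at 10.9 N, with the TCP at 159.0 mm. I rise clear and go to the handle.

Emit:
move_arm(rows="0 0 0 0 0 -20 1;0 0 0 0 0 -50 1;0 0 0 0 0 -50 1;0 0 0 0 0 -50 1;0 0 0 0 0 0 0;0 0 0 0 0 0 0")

```text
time_s: 9.57
eef_pos: [561.3, -75.9, 327.4]
tool_rot: [-3.141, 0.0, 1.429]
ft_force: [0.7, -0.8, -0.0]
grip_width: 36.0
```

```bash
python3 - <<'E'
from h import *
from rig import ctrl
s=ctrl.observe();print(s["eef_pos"],s["tool_rot"])
plan(s["eef_pos"],s["tool_rot"],[472.2,192.5,325],[np.pi,0,1.418],8)
E
```

```text
[561.25522968 -75.85169656 327.40741082] [-3.14078918e+00  5.69183806e-05  1.42888158e+00]
[ -0.    0.    0.1  31.6 -15.8   0.3]
[ -0.    0.    0.1  31.6 -15.8   0.3]
[ -0.    0.    0.1  31.6 -15.9   0.3]
[ -0.    0.    0.1  31.6 -15.9   0.3]
[ -0.    0.    0.1  31.5 -15.9   0.3]
[ -0.    0.    0.1  31.5 -16.    0.3]
[ -0.    0.    0.1  31.5 -16.    0.3]
[ -0.    0.    0.1  31.5 -16.1   0.3]
```

Emit:
move_arm(rows="0 0 0.1 31.6 -15.9 0 0;0 0 0.1 31.6 -15.9 0 0;0 0 0.1 31.6 -15.9 0 0;0 0 0 31.6 -15.9 0 0;0 0 0.1 31.6 -15.9 0 0;0 0 0.1 31.6 -16 0 0;0 0 0.1 31.6 -16 0 0;0 0 0 31.6 -16 0 0;0 0 0 0 0 0 0;0 0 0 0 0 0 0")

```text
time_s: 10.82
eef_pos: [472.3, 192.1, 327.1]
tool_rot: [-3.14, 0.002, 1.418]
ft_force: [-0.1, -0.0, 0.3]
grip_width: 85.3
```

```bash
python3 - <<'E'
from h import *
from rig import ctrl
c=ctrl.read_camera("wrist")
s=ctrl.observe();print(s["time_s"],s["eef_pos"],s["tool_rot"],s["ft_force"],s["joint_pos"].round(2))
q=np.load("pose.npy")
pp=proj(c,o2w(q,[[-105,0,259],[-105,75,259],[-105,-75,259]]));print(pp.round(1))
im=c["img"][:,:,::-1].copy()
for x,y in pp: cv2.drawMarker(im,(int(round(x)),int(round(y))),(0,0,255),0,8)
cv2.imwrite("pics/w3.png",im)
plan(s["eef_pos"],s["tool_rot"],[472.2,192.5,241],[np.pi,0,1.418],4)
E
```

```text
10.875 [472.5470369  191.70351349 327.40734776] [-3.14071818e+00  1.51589434e-03  1.41709727e+00] [-0.54594106 -0.0181674   0.96508058] [-0.95  0.14  0.54  1.76 -0.07  1.27 -0.55]
[[278.4 223.7]
 [278.3 120.8]
 [278.4 307. ]]
[-0.   0.  -0.   0.2 -0.1 21.6]
[-0.   0.  -0.   0.2 -0.1 21.6]
[-0.   0.  -0.   0.2 -0.1 21.6]
[-0.   0.  -0.   0.2 -0.1 21.6]
```

View pics/w3.png

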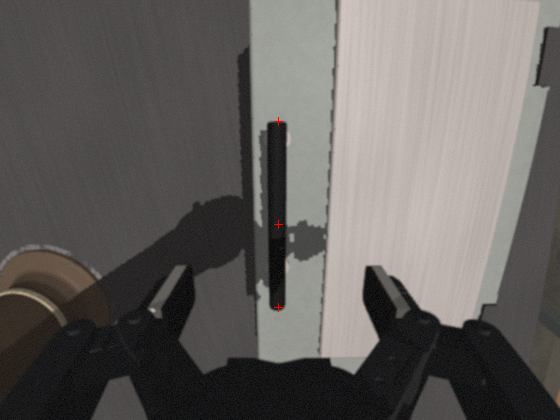

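The bar runs from (278,121) to (278,308), exactly where predicted and centred between the fingers. I descend and grip.

Emit:
move_arm(rows="0 0 0 1 0 22 0;0 0 0 0 0 22 0;0 0 0 0 0 22 0;0 0 0 0 0 12 0;0 0 0 0 0 8 0;0 0 0 0 0 0 0;0 0 0 0 0 0 0")

```text
time_s: 11.75
eef_pos: [473.1, 193.9, 242.9]
tool_rot: [3.141, -0.001, 1.418]
ft_force: [0.2, 0.2, -0.4]
grip_width: 84.9
```

Emit:
move_arm(rows="0 0 0 0 0 0 1;0 0 0 0 0 0 1;0 0 0 0 0 0 1;0 0 0 0 0 0 1;0 0 0 0 0 0 1;0 0 0 0 0 0 1;0 0 0 0 0 0 1;0 0 0 0 0 0 1", force=100)

```text
time_s: 12.75
eef_pos: [471.2, 194.1, 242.6]
tool_rot: [-3.139, 0.0, 1.419]
ft_force: [-7.1, -1.1, 8.1]
grip_width: 11.3
```

The grip width is 11.3 mm on a 14 mm bar, and the force is pushing the tool up. That suggests the pads sit high on the bar, so I reopen, lower 5 mm and regrip.

Emit:
move_arm(rows="0 0 0 0 0 0 0.4;0 0 0 0 0 0 0.4;0 0 0 0 0 0 0.4;0 0 0 0 -1.5 5 0.4;0 0 0 0 0 0 0.4;0 0 0 0 0 0 0.4")

```text
time_s: 13.5
eef_pos: [471.2, 194.0, 237.2]
tool_rot: [-3.141, 0.0, 1.418]
ft_force: [-0.2, -0.1, 0.2]
grip_width: 51.3
```

Emit:
move_arm(rows="0 0 0 0 0 0 1;0 0 0 0 0 0 1;0 0 0 0 0 0 1;0 0 0 0 0 0 1;0 0 0 0 0 0 1;0 0 0 0 0 0 1", force=100)

```text
time_s: 14.25
eef_pos: [471.2, 194.1, 237.6]
tool_rot: [-3.142, -0.0, 1.418]
ft_force: [-2.6, -0.1, 6.0]
grip_width: 11.2
```

The width reads the same after lowering, so it is pad give and the grip is sound. Now I pull slowly along the hinge arc.

Emit:
move_arm(rows="0.2 0 0 0 0.2 -1 1;0.2 0 0 0 0.2 -1 1;0 0 0 0 0 0 1;0 0 0 0 0 0 1", force=110)

```text
time_s: 14.75
eef_pos: [471.3, 194.1, 238.8]
tool_rot: [-3.134, 0.0, 1.418]
ft_force: [0.2, 1.8, -5.9]
grip_width: 10.7
```

Emit:
move_arm(rows="0.2 0 0 0 0.2 -1 1;0 0 0 0 0 0 1;0 0 0 0 0 0 1")

```text
time_s: 15.12
eef_pos: [471.6, 194.0, 240.0]
tool_rot: [-3.131, 0.0, 1.418]
ft_force: [1.3, 1.9, -11.4]
grip_width: 10.7
```

Emit:
move_arm(rows="0.2 0 0 0 0.2 -1 1;0 0 0 0 0 0 1;0 0 0 0 0 0 1")

```text
time_s: 15.5
eef_pos: [471.8, 194.0, 241.0]
tool_rot: [-3.127, 0.0, 1.418]
ft_force: [1.0, 2.5, -12.7]
grip_width: 10.7
```

Emit:
move_arm(rows="0.2 0 0 0 0.2 -1 1;0 0 0 0 0 0 1;0 0 0 0 0 0 1")

```text
time_s: 15.88
eef_pos: [472.2, 193.9, 242.8]
tool_rot: [-3.124, -0.0, 1.418]
ft_force: [-3.4, 1.5, -6.2]
grip_width: 10.8
```

Emit:
move_arm(rows="0.2 0 0 0 0.2 -1 1;0 0 0 0 0 0 1;0 0 0 0 0 0 1")

```text
time_s: 16.25
eef_pos: [472.3, 193.9, 243.3]
tool_rot: [-3.12, -0.0, 1.418]
ft_force: [-3.5, 2.4, -9.9]
grip_width: 10.7
```

Emit:
move_arm(rows="0.2 0 0 0 0.2 -1 1;0 0 0 0 0 0 1;0 0 0 0 0 0 1")

```text
time_s: 16.62
eef_pos: [472.6, 193.9, 244.4]
tool_rot: [-3.117, -0.0, 1.418]
ft_force: [-3.7, 1.9, -6.4]
grip_width: 10.9
```

Emit:
move_arm(rows="0.2 0 0 0 0.2 -1 1;0.2 0 0 0 0.2 -1 1;0.2 0 0 0 0.2 -1 1;0 0 0 0 0 0 1;0 0 0 0 0 0 1")

```text
time_s: 17.25
eef_pos: [473.3, 193.7, 247.6]
tool_rot: [-3.106, -0.0, 1.418]
ft_force: [-5.3, 1.0, -3.4]
grip_width: 11.3
```

```bash
python3 - <<'E'
from h import *
from rig import ctrl
D=[ctrl.read_camera(n) for n in("wrist","top","scene")]
s=ctrl.observe();print(s["time_s"],s["eef_pos"],s["tool_rot"],s["ft_force"])
im=[D[0]["img"][:,:,::-1],cv2.resize(D[2]["img"][160:265,230:390,::-1],None,fx=2.4,fy=2.4)]
im[1]=cv2.copyMakeBorder(im[1],0,420-im[1].shape[0],0,0,cv2.BORDER_CONSTANT)
o=np.hstack([im[0],im[1]]);cv2.imwrite("pics/l1.png",cv2.resize(o,(800,int(o.shape[0]*800/o.shape[1])),interpolation=cv2.INTER_AREA))
E
```

```text
17.4 [473.2900179  193.75495711 247.66370116] [-3.10635019e+00 -3.43397174e-04  1.41831005e+00] [-4.84744524  1.59015714 -4.09838707]
```

View pics/l1.png

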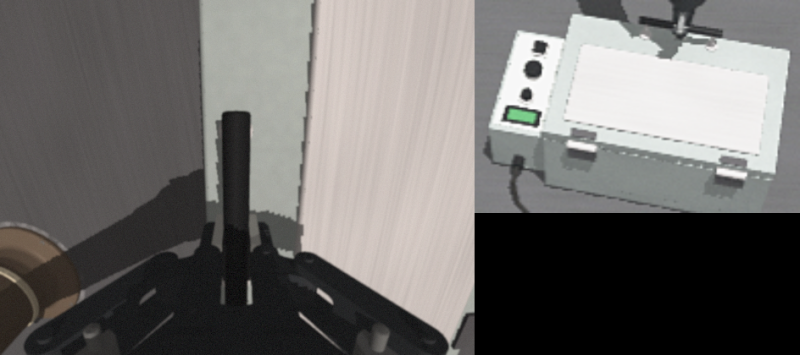

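The wrist picture shows the bar held between the fingers, its far end at about (279,132) full scale. I check whether the lid moved by predicting that point, and the panel edge, for different lid angles.

```bash
cat >> h.py <<'E'
def lid(q,P,th):
    P=np.array(P,float)-[133,0,196]
    return o2w(q,Ro.from_euler("y",th).apply(P)+[133,0,196])
E
python3 - <<'E'
from h import *
from rig import ctrl
c=ctrl.read_camera("wrist");q=np.load("pose.npy")
for th in (0,.02,.042,.06):
    print(th,proj(c,lid(q,[[-105,75,259],[-127,75,214],[-127,150,214]],th)).round(1).tolist())
g=cv2.cvtColor(c["img"],cv2.COLOR_RGB2GRAY).astype(int)
print(g[120:150,279].tolist())
for r in (40,135): print(r,g[r,225:260].tolist())
E
```

```text
0 [[275.3, 129.1], [240.7, 125.5], [236.2, -22.9]]
0.02 [[278.0, 129.6], [240.0, 125.8], [235.2, -27.5]]
0.042 [[281.4, 130.3], [239.4, 126.2], [234.4, -32.8]]
0.06 [[284.7, 130.8], [239.0, 126.5], [233.8, -37.4]]
[171, 173, 167, 169, 168, 168, 168, 169, 168, 161, 136, 84, 42, 29, 37, 37, 34, 43, 43, 41, 38, 42, 39, 42, 34, 47, 34, 41, 34, 36]
40 [91, 91, 86, 88, 85, 86, 86, 84, 86, 88, 91, 110, 133, 143, 156, 168, 169, 171, 170, 172, 173, 171, 172, 174, 170, 172, 175, 174, 172, 170, 174, 171, 175, 173, 171]
135 [85, 88, 82, 85, 86, 81, 84, 90, 87, 91, 92, 82, 70, 69, 103, 128, 141, 149, 166, 166, 170, 170, 167, 168, 170, 167, 169, 170, 167, 168, 165, 170, 169, 171, 168]
```

Consistent with the lid moving (θ≈0.035–0.04), and the load has dropped to about the lid's weight. I carry on up the arc.

Emit:
move_arm(rows="0.36 0 0 0 0.3 -1.5 1;0.36 0 0 0 0.3 -1.5 1;0.36 0 0 0 0.3 -1.5 1;0.36 0 0 0 0.3 -1.5 1;0.36 0 0 0 0.3 -1.5 1;0.36 0 0 0 0.3 -1.5 1;0.36 0 0 0 0.3 -1.5 1;0.36 0 0 0 0.3 -1.5 1;0 0 0 0 0 0 1;0 0 0 0 0 0 1")

```text
time_s: 18.7
eef_pos: [476.2, 193.3, 259.5]
tool_rot: [-3.056, -0.0, 1.418]
ft_force: [-5.6, 1.4, -3.0]
grip_width: 11.0
```

```bash
python3 - <<'E'
from h import *
from rig import ctrl
c=ctrl.read_camera("wrist");q=np.load("pose.npy")
s=ctrl.observe();print(s["time_s"],s["eef_pos"],s["tool_rot"],s["ft_force"],s["grip_width"])
for th in (0,.04,.08,.1,.12):
    print(th,proj(c,lid(q,[[-105,75,259],[-105,40,259],[-127,75,214],[-127,150,214]],th)).round(1).tolist())
g=cv2.cvtColor(c["img"],cv2.COLOR_RGB2GRAY)
cv2.imwrite("pics/l2.png",c["img"][:,:,::-1])
for r in (40,125,145,180):
    b=np.where(g[r,255:310]<70)[0]+255; e=np.where(g[r,200:270]>130)[0]+200
    print(r,b[[0,-1]] if len(b) else b,e[:1])
print(g[115:145,283].tolist())
p=lid(q,[[-105,0,259]],0)[0];t=s["eef_pos"]+19*Ro.from_euler("xyz",s["tool_rot"]).apply([0,0,-1]);print("grasp pt minus shut bar",(t-p).round(1))
E
```

```text
18.75 [476.16958327 193.34983368 259.53510774] [-3.05574381e+00 -3.02176434e-04  1.41849775e+00] [-6.0346151   1.36054429 -2.86238145] 11.219191423529354
0 [[270.2, 127.9], [270.8, 199.9], [243.0, 124.8], [239.1, -12.7]]
0.04 [[274.0, 128.8], [274.3, 205.6], [241.1, 125.3], [236.7, -20.7]]
0.08 [[279.3, 129.9], [279.2, 212.0], [239.6, 126.0], [234.8, -29.7]]
0.1 [[282.6, 130.5], [282.3, 215.5], [239.1, 126.3], [234.1, -34.7]]
0.12 [[286.5, 131.2], [285.8, 219.3], [238.8, 126.7], [233.5, -40.0]]
40 [] [237]
125 [] [240]
145 [262 294] [241]
180 [262 294] [242]
[169, 167, 169, 165, 168, 168, 164, 168, 167, 170, 169, 168, 167, 171, 171, 152, 100, 45, 35, 31, 37, 38, 32, 34, 41, 34, 35, 35, 46, 41]
grasp pt minus shut bar [ 5.5  0.6 19.5]
```

View pics/l2.png

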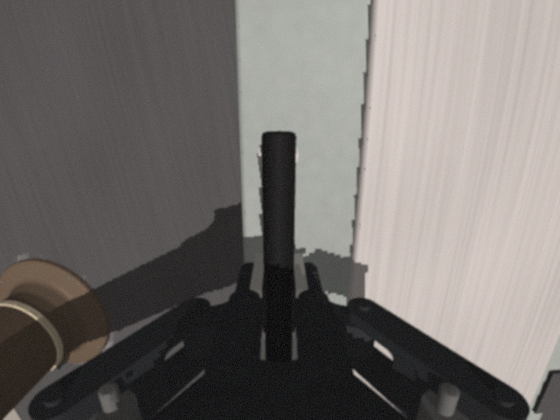

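The bar is still centred in the grip, at columns 262–294. As an independent check of the lid angle, I track the lid's panel corners in the fixed cameras against the first pictures.

```bash
cat > ang.py <<'E'
from h import *
from rig import ctrl
D=pickle.load(open("cams.pkl","rb"));q=np.load("pose.npy")
s=ctrl.observe();print(s["time_s"],s["eef_pos"].round(1),s["tool_rot"].round(3),s["ft_force"].round(1),s["grip_width"])
# front panel corners found in the shut top view, back-projected to the panel plane (z=222)
f=lambda uv:least_squares(lambda v:proj(D["top"],o2w(q,[[v[0],v[1],222]]))[0]-uv,[0,0]).x
C=[f(((x+.5)/3.9-.5+140,(y+.5)/3.9-.5+125)) for x,y in [(77,294),(549,370)]];print(np.round(C,1).tolist())
for n in("top","scene"):
    c=ctrl.read_camera(n);G=[cv2.cvtColor(i["img"],cv2.COLOR_RGB2GRAY).astype(np.float32) for i in(D[n],c)]
    for P in C:
        P=[*P,222];u0=proj(c,lid(q,[P],0))[0]
        for th0 in (0.1,):
            pred=proj(c,lid(q,[P],th0))[0]-u0
        A=[cv2.getRectSubPix(g,(19,19),tuple(map(float,u0))) for g in G]
        M=np.eye(2,3,dtype=np.float32)
        cc,M=cv2.findTransformECC(A[0],A[1],M,cv2.MOTION_TRANSLATION,(3,200,1e-6),None,3)
        d=M[:,2];print(n,u0.round(0),"pred@0.1",pred.round(2),"meas",d.round(2),"cc",round(cc,3),"theta~",round(0.1*float(d@pred/(pred@pred)),3))
E
python3 ang.py
```

```text
18.75 [476.2 193.3 259.5] [-3.056 -0.     1.418] [-6.   1.4 -2.9] 11.219191423529354
[[-59.3, 166.0], [-57.2, -169.5]]Traceback (most recent call last):
  File "ang.py", line 16, in <module>
    cc,M=cv2.findTransformECC(A[0],A[1],M,cv2.MOTION_TRANSLATION,(3,200,1e-6),None,3)
         ~~~~~~~~~~~~~~~~~~~~^^^^^^^^^^^^^^^^^^^^^^^^^^^^^^^^^^^^^^^^^^^^^^^^^^^^^^^^
cv2.error: OpenCV(4.12.0) /io/opencv/modules/video/src/ecc.cpp:589: error: (-7:Iterations do not converge) The algorithm stopped before its convergence. The correlation is going to be minimized. Images may be uncorrelated or non-overlapped in function 'findTransformECC'
```

```bash
python3 - <<'E'
t=open("ang.py").read()
t=t.replace("        cc,M=cv2","        try: cc,M=cv2").replace("        d=M[:,2]","        except cv2.error: print(n,u0.round(0),'occluded');continue\n        d=M[:,2]")
t=t.replace("    for P in C:\n        P=[*P,222]","    for P in [[*C[0],222],[*C[1],222],[-127,202,214],[-127,-202,214],[127,-190,214]]:\n        P=list(P)")
open("ang.py","w").write(t)
E
python3 ang.py
```

```text
18.8 [476.2 193.3 259.6] [-3.056 -0.     1.418] [-6.1  1.7 -2.6] 11.217308902765806
[[-59.3, 166.0], [-57.2, -169.5]]
top [159. 200.] occluded
top [280. 220.] occluded
top [142. 222.] pred@0.1 [-2.4  -2.54] meas [-0.56 -1.82] cc 0.962 theta~ 0.049
top [288. 247.] pred@0.1 [ 0.37 -2.09] meas [ 0.6  -0.13] cc 0.975 theta~ 0.011
top [299. 157.] pred@0.1 [ 0.11 -0.67] meas [ 0.05 -0.47] cc 0.996 theta~ 0.069
scene [373. 199.] occluded
scene [282. 183.] occluded
scene [384. 187.] pred@0.1 [ 1.16 -3.35] meas [ 1.08 -3.11] cc 0.996 theta~ 0.093
scene [277. 168.] pred@0.1 [-0.16 -3.51] meas [-0.45 -2.91] cc 0.931 theta~ 0.083
scene [266. 226.] pred@0.1 [-0.12  0.37] meas [0.02 0.05] cc 0.994 theta~ 0.011
```

The scene camera's two front corners give 0.083–0.093 rad and the kinematics give 0.092, so the lid is following. About 5.5 mm more at the handle reaches 0.115.

Emit:
move_arm(rows="0.33 0 0 0 0.4 -1.4 1;0.33 0 0 0 0.4 -1.4 1;0.33 0 0 0 0.4 -1.4 1;0.33 0 0 0 0.4 -1.3 1;0 0 0 0 0 0 1;0 0 0 0 0 0 1;0 0 0 0 0 0 1;0 0 0 0 0 0 1")

```text
time_s: 19.9
eef_pos: [477.6, 193.1, 264.8]
tool_rot: [-3.031, -0.0, 1.419]
ft_force: [-8.2, 2.0, -2.2]
grip_width: 11.0
```

```bash
python3 ang.py; python3 - <<'E'
from rig import ctrl
import cv2,numpy as np
a=ctrl.read_camera("scene")["img"][150:265,225:395,::-1];b=ctrl.read_camera("top")["img"][125:265,120:345,::-1]
a=cv2.resize(a,(400,270),interpolation=2);b=cv2.resize(b,(400,250),interpolation=2)
cv2.imwrite("pics/end.png",np.hstack([a[:250],b]))
E
```

```text
19.9 [477.6 193.1 264.8] [-3.031 -0.     1.419] [-8.2  2.  -2.2] 10.954279133104029
[[-59.3, 166.0], [-57.2, -169.5]]
top [159. 200.] pred@0.1 [-1.42 -2.63] meas [ -1.69 -12.23] cc 0.691 theta~ 0.387
top [280. 220.] occluded
top [142. 222.] pred@0.1 [-2.4  -2.54] meas [-0.62 -2.26] cc 0.902 theta~ 0.059
top [288. 247.] pred@0.1 [ 0.37 -2.09] meas [ 0.92 -0.32] cc 0.942 theta~ 0.022
top [299. 157.] pred@0.1 [ 0.11 -0.67] meas [-0.02 -0.56] cc 0.999 theta~ 0.081
scene [373. 199.] occluded
scene [282. 183.] occluded
scene [384. 187.] pred@0.1 [ 1.16 -3.35] meas [ 1.36 -3.87] cc 0.975 theta~ 0.116
scene [277. 168.] pred@0.1 [-0.16 -3.51] meas [-0.49 -3.61] cc 0.934 theta~ 0.103
scene [266. 226.] pred@0.1 [-0.12  0.37] meas [-0.03  0.07] cc 0.993 theta~ 0.018
```

View pics/end.png

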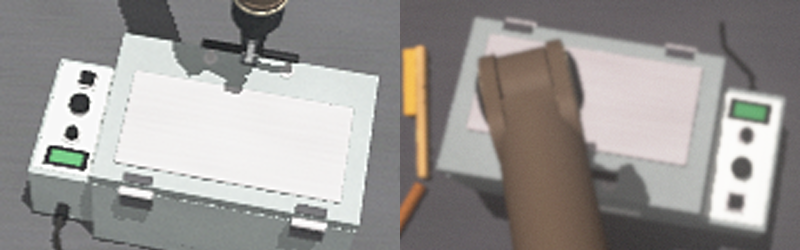

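The final picture shows the lid ajar, held by the gripper, with all three buttons out. The sideways load is 8 N, so I relieve it slightly and settle.

Emit:
move_arm(rows="0 0 0 0 -0.8 0 1;0 0 0 0 -0.7 0 1;0 0 0 0 0 0 1;0 0 0 0 0 0 1;0 0 0 0 0 0 1;0 0 0 0 0 0 1")

```text
time_s: 20.85
eef_pos: [477.5, 193.1, 264.7]
tool_rot: [-3.035, -0.0, 1.418]
ft_force: [0.8, 1.0, -5.4]
grip_width: 11.0
```

```bash
python3 ang.py | grep -v top; python3 -c "
from rig import ctrl
s=ctrl.observe();print(abs(s['joint_velocities']).max(),s['eef_pos'],s['ft_force'])
print(ctrl.finish_job())"
```

```text
20.85 [477.5 193.1 264.7] [-3.035 -0.     1.418] [ 0.8  1.  -5.4] 10.976696508928686
[[-59.3, 166.0], [-57.2, -169.5]]
scene [373. 199.] occluded
scene [282. 183.] occluded
scene [384. 187.] pred@0.1 [ 1.16 -3.35] meas [ 1.39 -3.88] cc 0.971 theta~ 0.116
scene [277. 168.] pred@0.1 [-0.16 -3.51] meas [-0.49 -3.6 ] cc 0.935 theta~ 0.103
scene [266. 226.] pred@0.1 [-0.12  0.37] meas [-0.03  0.05] cc 0.993 theta~ 0.014
0.0018075772386373914 [477.56530873 193.0969196  264.67453851] [ 1.26878244  1.34479792 -6.21270331]
the job is handed in; nothing more can be done
None
```

The oven is shut down and vented, and I handed the job in at about 21 s with the lid held ajar; the hand-in gives no verdict.

- **Buttons:** I pressed the heater stop until it bottomed out (16.7 N) and let it up, then did the same with the fan stop (10.9 N). The start button was not touched.
- **Lid:** I gripped the bar at 110 N and pulled in steps of about 1 mm. The upward pull read up to about 13 N, measured from a reading that already had about 6 N the other way from closing the grip, then fell to about the lid's weight. The lid did not fly open.
- **Final state:** The lid angle is about 0.115 rad from the arm's position, a gap of about 30 mm. The arm is still, with a steady 5–6 N pull on the handle.
- **Disagreements:**
  - The scene camera's two front lid corners gave 0.116 and 0.103 rad, a gap of about 27–30 mm.
  - The top camera's corner tracking gave inconsistent angles because of the arm and its shadow. One scene-camera point near the hinge barely moves with the lid. I disregarded both.
  - The grip read 11 mm on the 14 mm bar. It read the same after I reopened and regripped 5 mm lower, so I took it as give in the pads.

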